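# Push the craft booth's counterweighted sash up to the red markers

### The job

Push the booth's clear sliding window straight up from beneath its yellow lip, with the fingertips or the outside of the fingers and without pinching it, until the lip is level with the two red markers on the uprights, then take the hand away so that the window stays there. Do not touch the clear pane itself, and leave the reel, jar, bowl and wooden figure where they stand.

Things in the scene. Friction and masses are not known exactly. Their poses are not given: they have to be found in the camera images.
- booth: White desk-top craft booth, fixed, 356 mm wide, 220 deep. Origin on the desk (z=0) under the middle of the pane's front; x points into the booth, away from the robot, y left, z up. Aluminium uprights 24 mm wide, 460 tall at y = -160 and +160 mm, front faces at x = -9 mm, crossbar on top. A white sill 85 mm high stands below the sash, its front at x = 5 mm; under the lip is bare desk.
- sash (a joint): Height of the sash above its lowest position, in m, 0 to 0.20, growing upward. Hidden counterweights balance its weight to within about 1 N, so it stays where it is left, and its guides resist motion either way by about 4 to 6 N. It only slides vertically.
- lip_edge (a point): Middle of the yellow lip's rounded front edge, at mid-thickness; booth frame x = -46 mm, y = 0, and 104 mm above the desk when joint sash is 0. The lip is a level ledge along the sash's bottom, 270 mm long (y), 8 mm thick, standing out 46 mm from the pane, with a black strip 4 mm thick on top. Fingers sloping down and forward at 45 degrees can reach 20 mm in under it and carry it on their upper side.
- pane_mid (a point): Centre of the front of the clear pane, 276 mm wide, 186 tall, 5 thick, in a thin aluminium frame just above the lip, 101 mm above lip_edge and 47 mm behind it; not to be touched.
- arrows: Two red markers clamped on the uprights at one height (new each time). Each has a pointed red finger 9 mm thick, standing out to x = -50 mm beside the lip's end, its tip at y = -145 or +145 mm, 10 mm from the lip. Origin midway between them, at the pointers' mid-height, in the plane of the pane's front; axes as booth.
- reel: Green thread reel with wooden ends, loose, 34 mm across, 50 mm tall, standing in front of one end of the lip. Origin at the centre of its underside.
- jar: Small jar with a blue cap, loose, 40 mm across, 55 mm tall, standing in front of the other end of the lip. Origin at the centre of its underside.
- bowl: Blue bowl, loose, 100 mm across, 45 mm tall, on the desk to the left of the booth's front. Origin at the centre of its underside.
- figure: Small turned wooden figure with a round head, loose, 44 mm across, 81 mm tall, standing on the disc inside the booth. Origin at the centre of its underside.

How it is judged:
By the outcome, as a careful person would: the job done as asked, in the order asked, and still so for the second after the job is handed in, with the robot touching nothing.
It also fails if it takes over 38 s, if anything falls off the work surface, if the arm or the gripper's body presses on something with over 40 N, if the wrist force passes 120 N, or if a joint passes its speed limit or range.

### The arm

A 6-joint arm with a two-finger parallel gripper is mounted at the origin on the work surface. World frame = base frame: x ahead of the robot, y to its left, z up, the work surface at z = 0. Lengths are in m, angles in rad, forces in N, time in s.
With the tool pointing down it reaches from about 0.25 to 0.8 m from the base axis. Payload 3.9 kg.
Tool frame: the origin (TCP) lies on the mounting face of the last link; the fingertips stand ahead of it and the grasp point (between the pads) lies 155 mm ahead of it (manip.tip_extent is the z of the fingertips in the tool frame, in m); z points along the fingers, y is the direction in which the jaws open and shut (so a half turn about z gives the same grasp; the last joint's range is limited). The gripper opens to 85 mm and grips with 20 to 120 N. Pads are 22 mm wide; open, the fingers measure 114 mm over their backs; the gripper's body (76 mm by 85 mm) begins 54 mm behind the grasp point. The pads swing forward as they close: fully open they stand 13 mm farther back than shut.
Start: joints at [-1.252, 0.26, -0.138, 1.173, 0, 1.571], TCP at [0.165, -0.499, 0.405] pointing down, gripper open.
Joint ranges: [-2.78, 2.78], [-0.83, 1.72], [-1.28, 1.37], [-1.9, 2.12], [-1.57, 1.48], [-3.14, 3.14]. Speed limits (rad/s): [2.57, 2.57, 3.14, 3.14, 3.14, 3.14].

### API

Orientations are given as a unit quaternion [x, y, z, w].
In Python, from workcell import manip gives the robot as it stands. The module is installed in compiled form; this text tells all that it offers. Calls block until the motion is done:
- manip.goto(position, orientation): joint-space move of the TCP to a pose.
- manip.movel(position, frame=None, v=0.15): straight line of the TCP; frame=None keeps the orientation; v is the mean speed in m/s.
- manip.move_joints(angles): joint-space move.
- manip.open_gripper() and manip.close(): open the fingers fully, or close them until they stop; the grip force is fixed at half the most.
- manip.pause(seconds).
- manip.solve_ik(position, orientation): joint angles nearest the present ones, or None.
- manip.get_image(name): name is "scene" or "top" or "wrist"; returns the picture (420x560x3 uint8, red, green, blue); there is no depth.
- manip.camera_params(name): a dict with "mtx" (3x3 intrinsics, pixels), "R" (3x3) and "t" (3): a world point X has camera coordinates R X + t; the wrist camera has in their place "tool_from_camera" (4x4, takes a point from camera to tool coordinates, whose origin is the TCP and whose axes are the flange's). Camera axes: x right, y down, z forward; pixel columns grow to the right and rows downward; lengths in m; the calibration is good to about 2 mm. A picture is of the moment at which its call begins: read the wrist's pose just before it. camera_params takes no time and is no camera call.
A pose or a line that the arm cannot do raises manip.IKError and nothing moves.
- manip.close_job(): hands the job in, once; it reports no verdict.
Readings, each from a call of its own:
- manip.get_time(): time.
- manip.get_qpos(): joint angles.
- manip.get_joint_velocities(): joint speeds.
- manip.get_effort(): joint torques, N m.
- manip.get_ee_pos(): TCP position.
- manip.get_eef_rot(): TCP orientation.
- manip.get_ft_force(): force on the tool from outside, world axes, zero at the start.
- manip.get_torque(): the same for the moment, N m.
- manip.get_grip_width(): finger opening in m.
Only numpy, scipy, OpenCV 4.12 (cv2) and the standard library are available. Lean on these libraries where they do the work, as an engineer would, in place of code of your own. Each camera call takes 0.05 s, during which the arm holds its last target.

## Working session

There is one attempt and no reset: what is moved stays moved. The work goes in short steps, each a Python script; the robot and the scene stay as the last script left them, time stands still between calls to the robot, and variables do not carry over. Pictures are saved under pics/ and viewed, and the job is handed in when it is done.

```bash
mkdir -p pics; ls; python3 - <<'E'
from workcell import manip
import cv2,numpy as np
for n in ["scene","top","wrist"]:
    im=manip.get_image(n); cv2.imwrite(f"pics/{n}0.png",im[:,:,::-1]); 
    p=manip.camera_params(n); print(n,{k:np.round(v,4).tolist() for k,v in p.items()})
print(manip.get_time(),manip.tip_extent,manip.get_ee_pos(),manip.get_eef_rot(),manip.get_ft_force())
E
```

```text
pics
scene {'mtx': [[516.7337, 0.0, 278.2596], [0.0, 516.7337, 208.2894], [0.0, 0.0, 1.0]], 'R': [[-0.9774, 0.2112, 0.0002], [0.1839, 0.8512, -0.4915], [-0.104, -0.4804, -0.8709]], 't': [0.6134, -0.1038, 1.3178]}
top {'mtx': [[385.931, 0.0, 277.9383], [0.0, 385.931, 210.13], [0.0, 0.0, 1.0]], 'R': [[-0.022, -0.9998, 0.0032], [-0.9952, 0.0216, -0.0956], [0.0955, -0.0053, -0.9954]], 't': [0.1008, 0.6478, 0.9724]}
wrist {'mtx': [[332.4502, 0.0, 276.2762], [0.0, 332.4502, 208.4376], [0.0, 0.0, 1.0]], 'tool_from_camera': [[0.0005, -0.9638, -0.2666, 0.0667], [1.0, 0.0006, -0.0003, 0.0002], [0.0004, -0.2666, 0.9638, 0.0314], [0.0, 0.0, 0.0, 1.0]]}
0.15 0.1734 [ 0.16445122 -0.49828916  0.40404754] [ 9.87326192e-01  1.58702230e-01 -1.31330278e-04 -7.58893551e-04] [-0.14840444 -0.19433823 -0.34097968]
```

View pics/scene0.png

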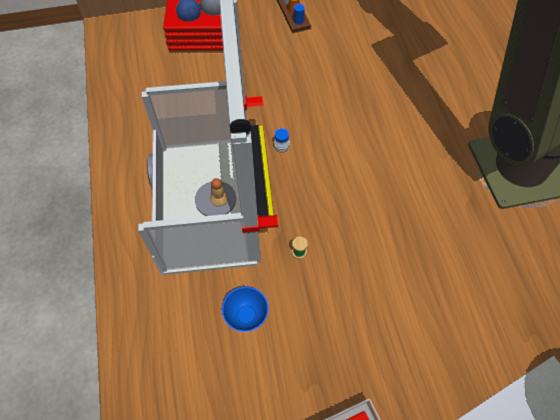

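View pics/top0.png

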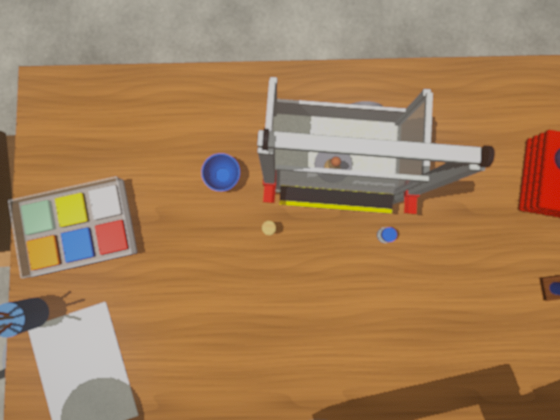

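View pics/wrist0.png

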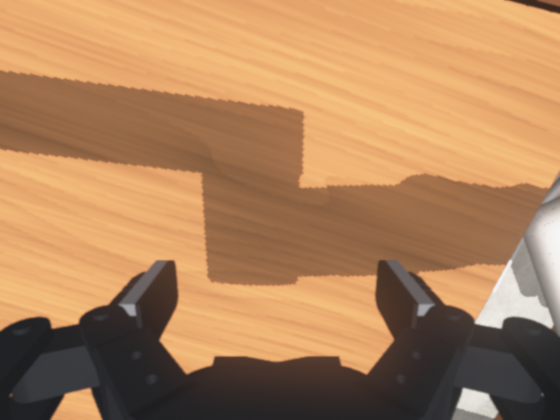

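Scene view: the lip runs from about (262,127) to (272,213), red markers at (255,101) and (262,223), reel (300,247), jar (282,140). Top view: lip from (286,206) to (392,211), markers at (269,193) and (411,204). I'll enlarge these areas.

```bash
python3 - <<'E'
import cv2
a=cv2.imread("pics/scene0.png")[85:265,205:325]; cv2.imwrite("pics/s_c.png",cv2.resize(a[:150],None,fx=4,fy=4,interpolation=cv2.INTER_CUBIC)); 
b=cv2.imread("pics/top0.png")[120:250,250:440]; cv2.imwrite("pics/t_c.png",cv2.resize(b,None,fx=4,fy=4,interpolation=cv2.INTER_CUBIC))
E
```

```text
(no output)
```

View pics/s_c.png

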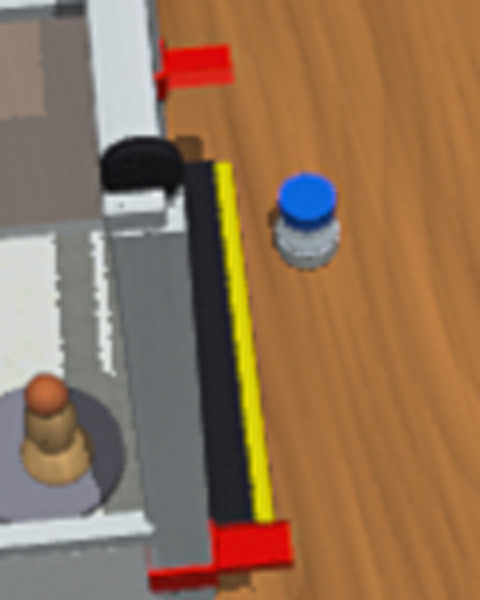

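View pics/t_c.png

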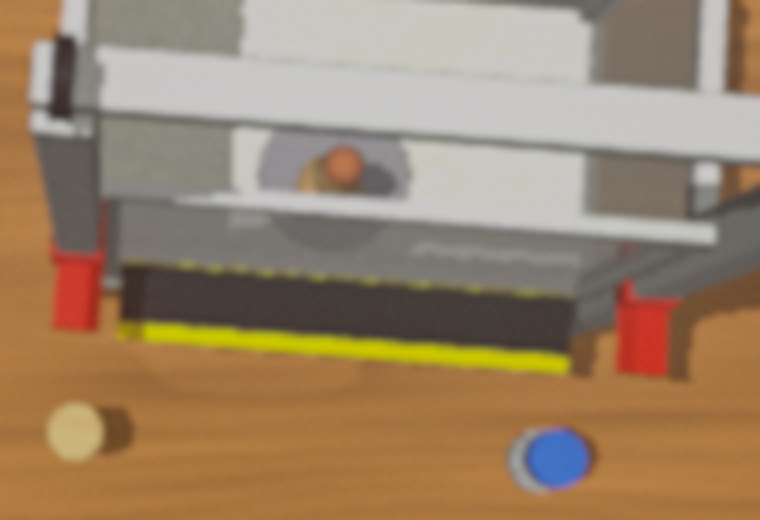

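```bash
cat > h.py <<'E'
from workcell import manip
import numpy as np, cv2
from scipy.spatial.transform import Rotation as Rn
def P(n,T=None):
    p=manip.camera_params(n)
    if n=="wrist":
        C=np.linalg.inv(T@p["tool_from_camera"]); return p["mtx"]@C[:3]
    return p["mtx"]@np.c_[p["R"],p["t"]]
def tri(Pa,Pb,a,b):
    X=cv2.triangulatePoints(Pa,Pb,np.float64(a).reshape(2,1),np.float64(b).reshape(2,1)); return (X[:3]/X[3]).ravel()
def proj(Pm,X):
    u=Pm@np.r_[X,1]; return u[:2]/u[2]
def bt(x,y,yaw,p):
    c,s=np.cos(yaw),np.sin(yaw); return np.array([x+c*p[0]-s*p[1],y+s*p[0]+c*p[1],p[2]])
E
python3 - <<'E'
from h import *
S,T=P("scene"),P("top")
sc=lambda u,v:(205+u/4-.375,85+v/4-.375); tc=lambda u,v:(250+u/4-.375,120+v/4-.375)
pts={"lipR_top":(sc(232,162),tc(570,356)),"lipL_top":(sc(272,520),tc(120,324)),
"mR_frontin_top":(sc(233,72) ,tc(619,370)),"mR_fo":(sc(230,46),tc(668,374)),
"mL_frontout":(sc(291,566),tc(54,330)),"mL_fi":(sc(291,522),tc(96,330)),"jarcap":(sc(307,198),tc(557,458))}
for k,(a,b) in pts.items():
    X=tri(S,T,a,b); print(k,X.round(4),(proj(S,X)-a).round(1),(proj(T,X)-b).round(1))
X=tri(S,T,(300,243),(250+75/4,120+432/4));print("reeltop",X)
from scipy.optimize import least_squares
E
```

```text
lipR_top [ 0.6314 -0.18    0.1201] [-1.9 -0.6] [-1.4  3.2]
lipL_top [0.6584 0.0835 0.1532] [-0.4 -0.1] [-0.2  0.6]
mR_frontin_top [ 0.6233 -0.1898  0.1856] [-0.3 -0.1] [-0.2  0.6]
mR_fo [ 0.6201 -0.2204  0.1735] [-0.7 -0.2] [-0.5  1.2]
mL_frontout [0.6554 0.1202 0.1687] [0. 0.] [ 0. -0.]
mL_fi [0.6519 0.0976 0.1739] [-0.7 -0.1] [-0.4  1. ]
jarcap [ 0.5791 -0.1913  0.0547] [-0.4 -0.1] [-0.2  0.6]
reeltop [0.60219015 0.11138351 0.04863938]
```

```bash
cat >> h.py <<'E'
YAW=-0.1
def ori(pitch,yaw=YAW):
    z=np.array([np.cos(pitch)*np.cos(yaw),np.cos(pitch)*np.sin(yaw),-np.sin(pitch)])
    x=np.array([np.sin(pitch)*np.cos(yaw),np.sin(pitch)*np.sin(yaw),np.cos(pitch)])
    return Rn.from_matrix(np.c_[x,np.cross(z,x),z])
def cur():
    T=np.eye(4);T[:3,:3]=Rn.from_quat(manip.get_eef_rot()).as_matrix();T[:3,3]=manip.get_ee_pos();return T
def snap(name):
    T=cur(); im=manip.get_image("wrist"); cv2.imwrite(f"pics/{name}.png",im[:,:,::-1]); np.save(f"pics/{name}_T.npy",T); return T
E
python3 - <<'E'
from h import *
print("q",manip.get_qpos())
for pd in (0,10,20,30,45):
    p=np.radians(pd); R=ori(p)
    for x in (0.3,0.35,0.4):
      for z in (0.2,0.25,0.3):
        q=manip.solve_ik([x,-0.02,z],R.as_quat())
        print(pd,x,z,None if q is None else np.round(q,2))
# contact pose at 45, lift
for pd in (30,45):
  R=ori(np.radians(pd)); 
  for tz in (0.06,0.08,0.15,0.17):
    tip=np.array([0.665,-0.052,tz]); q=manip.solve_ik(tip-R.apply([0,0,.1734]),R.as_quat()); print(pd,tz,None if q is None else np.round(q,2))
E
```

```text
q [-1.25201503e+00  2.60527837e-01 -1.39102209e-01  1.17270652e+00
 -1.84107335e-05  1.57082537e+00]
0 0.3 0.2 None
0 0.3 0.25 None
0 0.3 0.3 None
0 0.35 0.2 None
0 0.35 0.25 None
0 0.35 0.3 None
0 0.4 0.2 None
0 0.4 0.25 None
0 0.4 0.3 None
10 0.3 0.2 None
10 0.3 0.25 None
10 0.3 0.3 None
10 0.35 0.2 None
10 0.35 0.25 None
10 0.35 0.3 None
10 0.4 0.2 None
10 0.4 0.25 None
10 0.4 0.3 None
20 0.3 0.2 None
20 0.3 0.25 None
20 0.3 0.3 None
20 0.35 0.2 None
20 0.35 0.25 None
20 0.35 0.3 None
20 0.4 0.2 None
20 0.4 0.25 None
20 0.4 0.3 None
30 0.3 0.2 None
30 0.3 0.25 None
30 0.3 0.3 None
30 0.35 0.2 None
30 0.35 0.25 None
30 0.35 0.3 None
30 0.4 0.2 None
30 0.4 0.25 None
30 0.4 0.3 [-0.03 -0.   -1.28 -0.75 -0.06 -3.1 ]
45 0.3 0.2 None
45 0.3 0.25 None
45 0.3 0.3 [-0.05 -0.31 -1.22 -0.13 -0.04 -3.11]
45 0.35 0.2 None
45 0.35 0.25 [-0.04 -0.04 -1.28 -0.46 -0.04 -3.1 ]
45 0.35 0.3 [-0.04 -0.19 -1.16 -0.19 -0.04 -3.1 ]
45 0.4 0.2 [-0.03  0.23 -1.28 -0.72 -0.05 -3.09]
45 0.4 0.25 [-0.03  0.05 -1.19 -0.45 -0.05 -3.09]
45 0.4 0.3 [-0.03 -0.08 -1.09 -0.22 -0.05 -3.09]
30 0.06 [-0.06  0.66 -1.23 -1.36 -0.03 -3.12]
30 0.08 [-0.06  0.59 -1.21 -1.28 -0.03 -3.12]
30 0.15 [-0.06  0.35 -1.14 -0.97 -0.03 -3.12]
30 0.17 [-0.06  0.29 -1.12 -0.88 -0.03 -3.12]
45 0.06 [-0.07  0.4  -0.98 -0.6  -0.02 -3.12]
45 0.08 [-0.07  0.36 -0.96 -0.53 -0.02 -3.12]
45 0.15 [-0.07  0.21 -0.87 -0.29 -0.02 -3.12]
45 0.17 [-0.07  0.18 -0.84 -0.22 -0.02 -3.12]
```

```bash
cat >> h.py <<'E'
def orif(pitch,yaw=YAW): return ori(pitch,yaw)*Rn.from_euler('z',np.pi)
E
python3 - <<'E'
from h import *
R=orif(np.pi/4)
for p in ([.35,-.02,.25],[.4,-.02,.36]): print(manip.solve_ik(p,R.as_quat()))
manip.close()
manip.goto([.4,-.02,.36],R.as_quat()); print(manip.get_time()); snap("w1")
manip.movel([.35,-.02,.25]); snap("w2"); print(manip.get_time(),cur().round(3),manip.get_ft_force())
for n in ("w1","w2"):
    im=cv2.imread(f"pics/{n}.png"); cv2.imwrite(f"pics/{n}r.png",cv2.resize(cv2.rotate(im,cv2.ROTATE_180),(784,588),interpolation=cv2.INTER_CUBIC))
E
```

```text
[-0.03900631 -0.03645367 -1.27799996 -0.45521749 -0.04311567  0.0431558 ]
[-0.03243525 -0.19063352 -0.96216445  0.01500935 -0.0477573   0.04781186]
3.0
4.0583 [[-0.702  0.1    0.705  0.351]
 [ 0.071  0.995 -0.071 -0.02 ]
 [-0.709  0.    -0.706  0.251]
 [ 0.     0.     0.     1.   ]] [ 0.16954276 -0.45256416  0.25129268]
```

View pics/w1r.png

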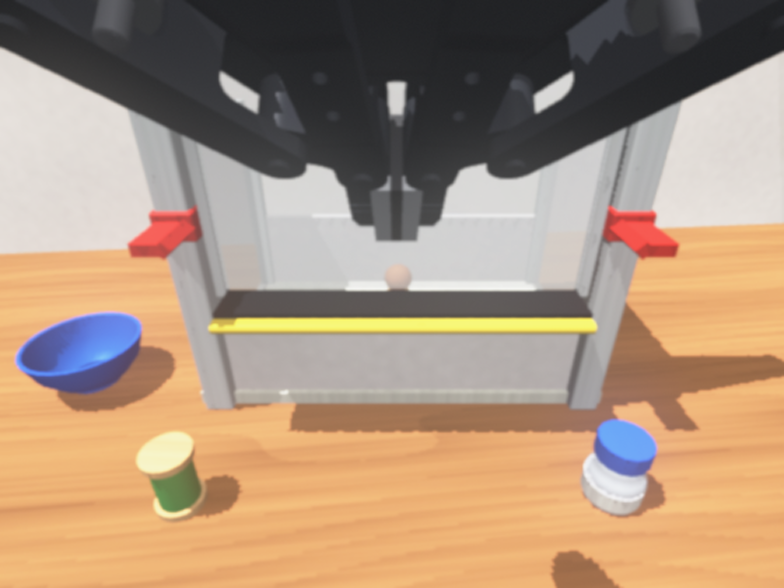

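View pics/w2r.png

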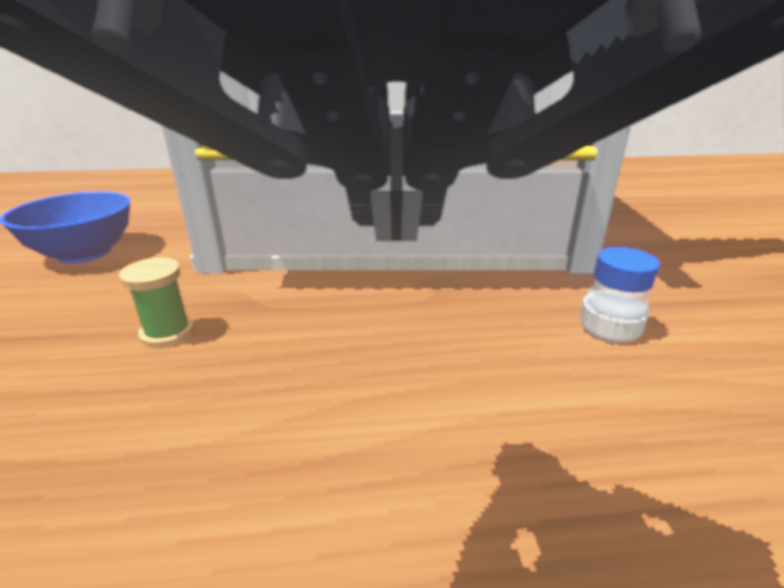

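View w1 (enlarged, rotated) shows both pointers, with tips near (195,235)/(608,235). The lip's front edge runs from (210,327) to (596,325), and the upright feet are at (205,408) and (600,408). I'll zoom in for precise corners.

```bash
python3 - <<'E'
import cv2,numpy as np
r=cv2.rotate(cv2.imread("pics/w1.png"),cv2.ROTATE_180)
f=lambda a:cv2.resize(a,None,fx=6,fy=6,interpolation=cv2.INTER_CUBIC)
L=r[140:240,85:150];Rr=r[140:240,415:490]
cv2.imwrite("pics/w1L.png",f(L));cv2.imwrite("pics/w1R.png",f(Rr))
E
```

```text
(no output)
```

View pics/w1L.png

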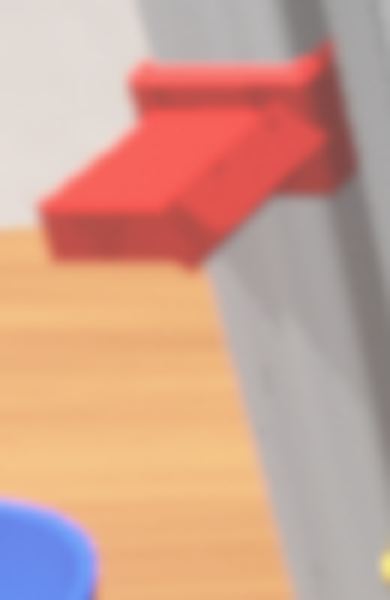

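View pics/w1R.png

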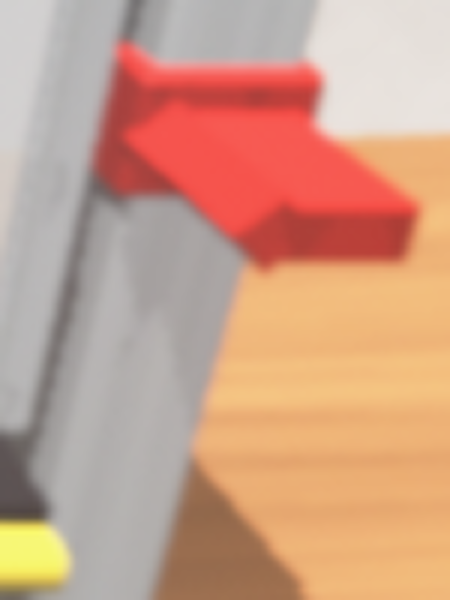

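```bash
python3 - <<'E'
import cv2,numpy as np
def c(n,u,v,w=60,h=45):
    r=cv2.rotate(cv2.imread(f"pics/{n}.png"),cv2.ROTATE_180)[v:v+h,u:u+w]
    return cv2.resize(r,None,fx=6,fy=6,interpolation=cv2.INTER_CUBIC)
A=np.vstack([np.hstack([c("w1",135,210),c("w1",390,210)]),np.hstack([c("w1",130,260),c("w1",390,260)])])
B=np.vstack([np.hstack([c("w2",130,85),c("w2",390,85)]),np.hstack([c("w2",130,160),c("w2",390,160)])])
cv2.imwrite("pics/A.png",A);cv2.imwrite("pics/B.png",B)
E
```

```text
(no output)
```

View pics/A.png

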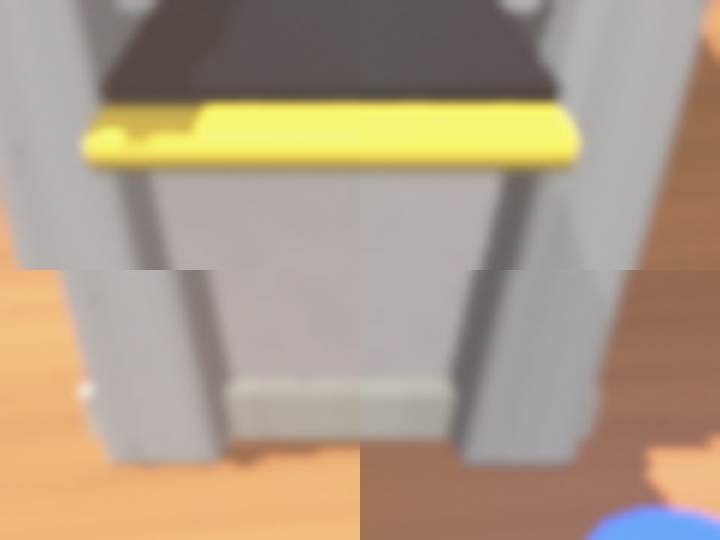

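View pics/B.png

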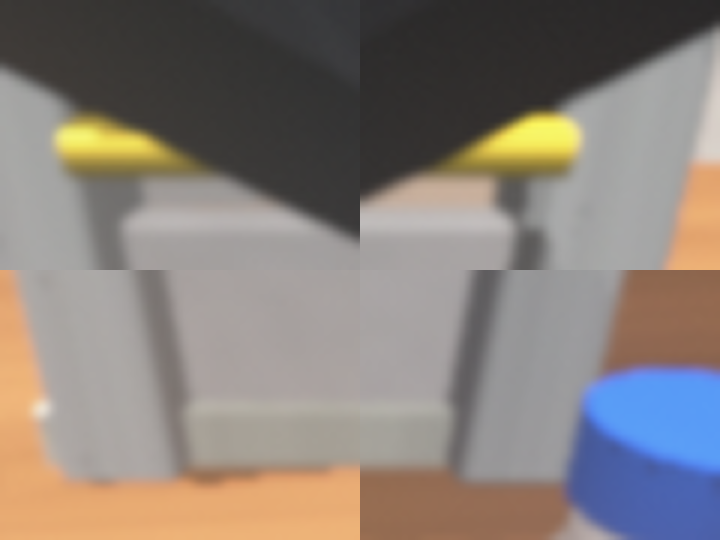

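```bash
cat > fit.py <<'E'
from h import *
from scipy.optimize import least_squares
W1,W2=[P("wrist",np.load(f"pics/{n}_T.npy")) for n in ("w1","w2")]
S,T=P("scene"),P("top")
o=.42
def un(u,v): return (559-(u-o),419-(v-o))
obs=[("lip",135, 0,0,0)]
D=[ # P, pixel, model fn(s,a)
(W1,un(135+82/6,233.9),lambda s,a:(-42,135,s)),(W1,un(390+220/6,233.9),lambda s,a:(-42,-135,s)),
(W2,un(130+55/6,109.7),lambda s,a:(-42,135,s)),(W2,un(390+221/6,109.7),lambda s,a:(-42,-135,s)),
(W1,un(130+221/6,292),lambda s,a:(-9,148,0)),(W1,un(390+100/6,292),lambda s,a:(-9,-148,0)),
(W2,un(130+183/6,160+208/6),lambda s,a:(-9,148,0)),(W2,un(390+100/6,160+208/6),lambda s,a:(-9,-148,0)),
(W1,un(85+206/6,140+239/6),lambda s,a:(-50,145,a)),(W1,un(415+245/6,140+238/6),lambda s,a:(-50,-145,a))]
def res(p):
    r=[]
    for Pm,px,f in D:
        m=np.array(f(p[3],p[4]))/1.; m=np.array([m[0]/1e3,m[1]/1e3,m[2]/1e3])
        r+=list(proj(Pm,bt(p[0],p[1],p[2],m))-px)
    return np.array(r)
if __name__=="__main__":
    s=least_squares(res,[.69,-.05,-.1,110,170],x_scale=[.01,.01,.01,1,1])
    print(s.x.round(4)); print(res(s.x).reshape(-1,2).round(2))
    cov=np.linalg.inv(s.jac.T@s.jac); print(np.sqrt(np.diag(cov)))
    x,y,w,l,a=s.x
    for n,Pm,A in(("scene",S,(205,85)),("top",T,(250,120))):
        for m in((-46,135,l+4),(-46,-135,l+4),(-50,145,a),(-50,-145,a)):
            print(n,m,((proj(Pm,bt(x,y,w,np.array(m)/1e3))-A+.375)*4).round(0))
E
python3 fit.py
```

```text
[ 6.865000e-01 -5.400000e-02 -1.010000e-01  1.092376e+02  1.714728e+02]
[[-1.24 -0.3 ]
 [ 1.48 -0.35]
 [-1.24  0.8 ]
 [ 1.24  0.75]
 [ 0.53 -1.43]
 [-0.36 -1.49]
 [ 1.26 -1.27]
 [-0.22 -1.38]
 [-1.62  0.39]
 [ 0.52  0.18]]
[5.76748110e-04 3.35837556e-04 4.66816241e-03 5.29791365e-01
 6.68836038e-01]
scene (-46, 135, np.float64(113.23758775014919)) [279. 556.]
scene (-46, -135, np.float64(113.23758775014919)) [231. 161.]
scene (-50, 145, np.float64(171.4727961328089)) [288. 520.]
scene (-50, -145, np.float64(171.4727961328089)) [233.  83.]
top (-46, 135, np.float64(113.23758775014919)) [116. 341.]
top (-46, -135, np.float64(113.23758775014919)) [568. 377.]
top (-50, 145, np.float64(171.4727961328089)) [ 98. 335.]
top (-50, -145, np.float64(171.4727961328089)) [616. 376.]
```

```bash
cat >> h.py <<'E'
BX,BY,BW=.6865,-.054,-.101
R45=orif(np.pi/4)
def tcp(bx,z,by=0):  # tip centre in booth frame (mm) -> TCP
    return bt(BX,BY,BW,np.array([bx,by,z])/1e3)-R45.apply([0,0,manip.tip_extent])
def tipb():
    T=cur(); p=T[:3,3]+T[:3,2]*manip.tip_extent-np.array([BX,BY,0]); c,s=np.cos(BW),np.sin(BW)
    return np.array([c*p[0]+s*p[1],-s*p[0]+c*p[1],p[2]])*1e3
E
python3 - <<'E'
from h import *
for a in ((-130,60),(-34,60),(-34,142)): print(np.round(manip.solve_ik(tcp(*a),R45.as_quat()),2))
manip.movel(tcp(-130,60),v=.2); print(tipb(),manip.get_ft_force())
manip.movel(tcp(-34,60),v=.1); f0=manip.get_ft_force();print(tipb(),f0)
z=60
while z<95:
    z+=2; manip.movel(tcp(-34,z),v=.04); f=manip.get_ft_force()-f0
    print(z,tipb().round(1),f.round(1))
    if f[2]<-2.5: break
print(manip.get_time()); snap("w3")
for n in("scene",): cv2.imwrite("pics/s3.png",manip.get_image(n)[:,:,::-1])
E
```

```text
[-0.06  0.32 -1.23 -0.76 -0.03  0.03]
[-0.07  0.39 -1.01 -0.61 -0.02  0.02]
[-0.07  0.21 -0.9  -0.33 -0.02  0.02]
[-1.30403606e+02 -3.35008027e-02  6.00083274e+01] [-0.38625622  0.25828591  0.03512327]
[-3.50829807e+01 -3.50930946e-02  5.94637828e+01] [-0.4807535   0.56192232  0.48924957]
62 [-34.3   0.   62.1] [ 0.5 -0.4 -0.5]
64 [-33.9  -0.   64.3] [ 1.3 -1.1 -0.3]
66 [-33.9   0.   66.2] [ 0.5 -1.  -0.1]
68 [-33.8   0.   68.3] [ 1.1 -0.7 -0.6]
70 [-33.9   0.   70.2] [ 0.6 -1.2 -0.6]
72 [-33.8   0.   72.2] [ 0.5 -0.9 -0.7]
74 [-33.9   0.   74.2] [ 1.2 -0.4 -2.1]
76 [-33.9   0.   76.3] [ 0.2 -0.7 -0.7]
78 [-33.8  -0.   78.3] [ 0.2 -1.  -0.5]
80 [-33.8   0.   80.3] [ 0.3 -0.6  0.4]
82 [-34.1  -0.   82. ] [ 0.6 -1.1 -1.1]
84 [-35.1   0.   83.1] [-0.5  0.6 -2.8]
8.8583
```

```bash
python3 - <<'E'
import cv2
im=cv2.rotate(cv2.imread("pics/w3.png"),cv2.ROTATE_180); cv2.imwrite("pics/w3r.png",im)
a=cv2.imread("pics/s3.png")[85:235,205:355]; cv2.imwrite("pics/s3c.png",cv2.resize(a,None,fx=4,fy=4,interpolation=cv2.INTER_CUBIC))
E
```

```text
(no output)
```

View pics/w3r.png

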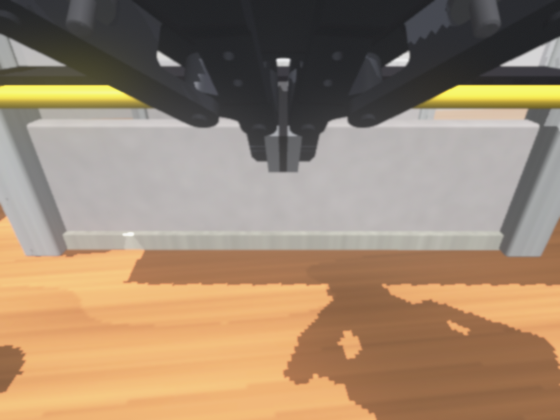

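View pics/s3c.png

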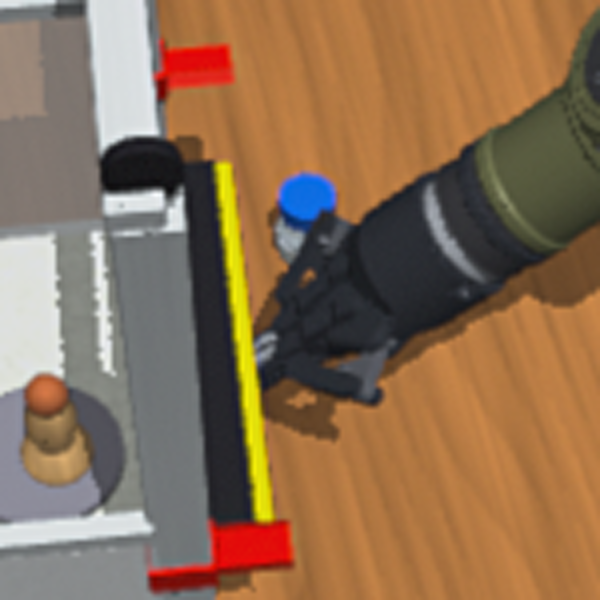

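The wrist view shows the yellow lip across rows 85-107, in front of the finger backs, and the fingertips at (283,170) under it. The scene view shows the tips under the middle of the lip, clear of the jar. Next I'll lift to a few mm short of the markers, back off and look.

```bash
python3 - <<'E'
from h import *
for z in (95,110,125,141):
    manip.movel(tcp(-34,z),v=.06); print(z,tipb().round(1),manip.get_ft_force().round(1))
manip.pause(.3); print(tipb().round(2),manip.get_ft_force().round(1))
manip.movel(tcp(-34,120),v=.1); print(tipb().round(1),manip.get_ft_force().round(1))
manip.movel(tcp(-130,120),v=.15)
manip.movel([.4,-.02,.36],v=.25); manip.pause(.2); snap("w4"); print(manip.get_time())
r=cv2.rotate(cv2.imread("pics/w4.png"),cv2.ROTATE_180); 
cv2.imwrite("pics/w4r.png",r)
E
```

```text
95 [-36.5  -0.   93.4] [-7.   1.  -1.5]
110 [-3.670e+01 -1.000e-01  1.084e+02] [-7.7  0.8 -0.8]
125 [-36.8  -0.  123.5] [-8.6 -0.3 -0.3]
141 [-3.660e+01 -1.000e-01  1.396e+02] [-9.3  0.9 -1.3]
[-3.6570e+01 -9.0000e-02  1.3951e+02] [-8.4  0.8 -0.4]
[-32.4   0.  121.8] [-0.3  0.2  0.3]
12.85
```

View pics/w4r.png

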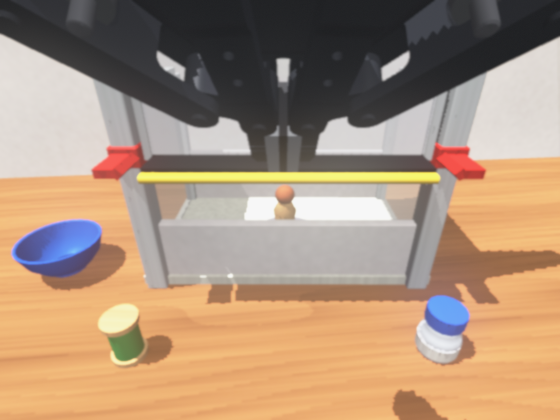

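The lip now sits just below the pointers: front edge at row ~177, pointer front faces at rows ~165-172. I'll measure in a zoom.

```bash
python3 - <<'E'
import cv2,numpy as np
r=cv2.rotate(cv2.imread("pics/w4.png"),cv2.ROTATE_180)
f=lambda u,v:cv2.resize(r[v:v+50,u:u+65],None,fx=6,fy=6,interpolation=cv2.INTER_CUBIC)
cv2.imwrite("pics/w4c.png",np.hstack([f(92,140),f(425,140)]))
E
```

```text
(no output)
```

View pics/w4c.png

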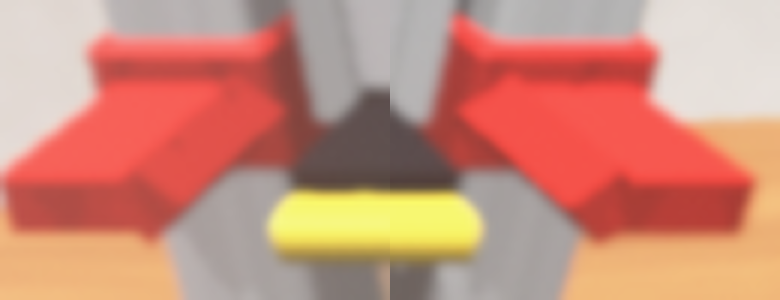

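```bash
cat > gap.py <<'E'
from h import *
from scipy.optimize import brentq
def un(u,v): return (559-(u-.42),419-(v-.42))
def lipz(n,v_bottom):  # v in rotated full px of lip bottom silhouette, mid ends
    W=P("wrist",np.load(f"pics/{n}_T.npy")); C=-np.linalg.inv(W[:,:3])@W[:,3]
    def f(z):
        c=bt(BX,BY,BW,np.array([-42,130,z])/1e3); d=c-C
        h=np.array([np.cos(BW),np.sin(BW)])@d[:2]; n_=np.array([d[2],-h])/np.hypot(h,d[2]) # perp, downward
        if n_[1]>0:n_=-n_
        p=bt(BX,BY,BW,np.array([-42+4*n_[0],130,z+4*n_[1]])/1e3)
        return 419-proj(W,p)[1]+.42-v_bottom
    return brentq(f,80,300)
def pz(n,v,side=1,x=-50,y=145):
    W=P("wrist",np.load(f"pics/{n}_T.npy"))
    return brentq(lambda z:419-proj(W,bt(BX,BY,BW,np.array([x,side*y,z])/1e3))[1]+.42-v,80,300)
E
python3 - <<'E'
from gap import *
for vb in (260,263): print("lip",lipz("w4",140+vb/6))
for s,t,b in((1,182,236),(-1,184,236)):
  print("ptr top",pz("w4",140+t/6,s,y=152),"bot",pz("w4",140+b/6,s,y=152))
print("w1 lip",lipz("w1",210+168/6), "ptr",pz("w1",140+210/6,1,y=152),pz("w1",140+265/6,1,y=152))
E
```

```text
lip 163.8534211042732
lip 163.35762399827118
ptr top 175.4914692769095 bot 167.0193685070168
ptr top 175.44736717628032 bot 167.29698094007125
w1 lip 109.59818462268164 ptr 175.65601579562568 166.9720595418077
```

```bash
cat > push.py <<'E'
import sys
from gap import *
z=float(sys.argv[1]); n=sys.argv[2]
manip.movel(tcp(-130,120),v=.3)
manip.movel(tcp(-34,120),v=.15)
manip.movel(tcp(-34,z-6),v=.06); manip.movel(tcp(-34,z),v=.03); manip.pause(.3); print(tipb().round(2),manip.get_ft_force().round(1))
manip.movel(tcp(-34,120),v=.1)
manip.movel(tcp(-130,120),v=.2)
manip.movel([.4,-.02,.36],v=.3); manip.pause(.2); snap(n)
manip.movel([.4,-.02,.32],v=.2); manip.pause(.2); snap(n+"b"); print(manip.get_time())
rows=[]
for m in(n,n+"b"):
    r=cv2.rotate(cv2.imread(f"pics/{m}.png"),cv2.ROTATE_180); cv2.imwrite(f"pics/{m}r.png",r)
    v0=140 if m==n else 95
    f=lambda u,v:cv2.resize(r[v:v+48,u:u+65],None,fx=6,fy=6,interpolation=cv2.INTER_CUBIC)
    rows.append(np.hstack([f(92,v0),f(425,v0)]))
cv2.imwrite(f"pics/{n}c.png",np.vstack(rows))
E
python3 push.py 148.2 w5
```

```text
[-3.6070e+01 -4.0000e-02  1.4622e+02] [-6.4  0.3 -2.1]
17.8417
```

View pics/w5c.png

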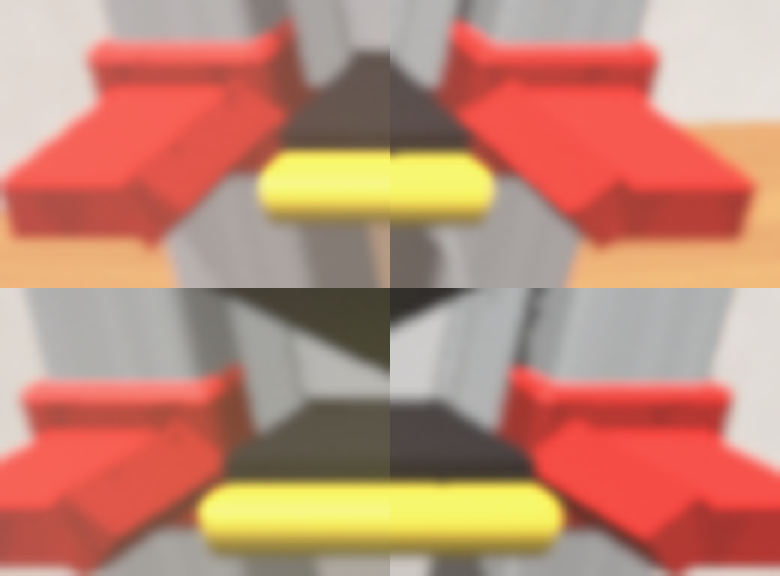

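View pics/w5br.png

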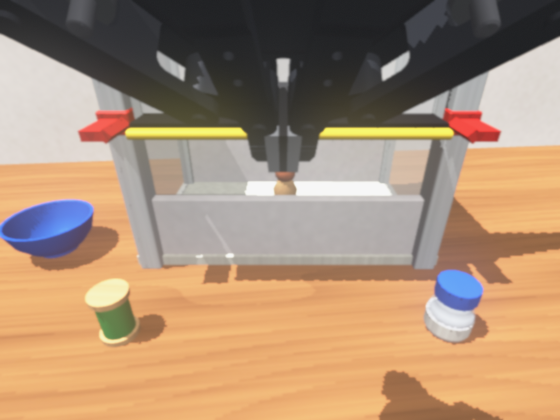

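```bash
python3 - <<'E'
from gap import *
print("w5 lip",[round(lipz("w5",140+v/6),2) for v in(220,223)],"ptr",[round(pz("w5",140+v/6,-1,y=152),2) for v in (188,241)])
print("w5b lip",[round(lipz("w5b",95+v/6),2) for v in(266,269)])
r=cv2.rotate(cv2.imread("pics/w5b.png"),cv2.ROTATE_180)
f=lambda u,v:cv2.resize(r[v:v+56,u:u+65],None,fx=6,fy=6,interpolation=cv2.INTER_CUBIC)
cv2.imwrite("pics/w5bc.png",np.hstack([f(80,95),f(440,95)]))
E
```

```text
w5 lip [171.25, 170.77] ptr [175.65, 167.34]
w5b lip [170.82, 170.39]
```

View pics/w5bc.png

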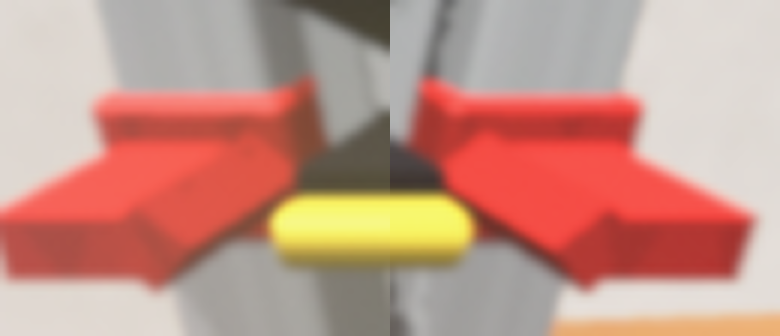

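```bash
python3 - <<'E'
from gap import *
print([round(pz("w5b",95+v/6,-1,y=152),2) for v in (218,280)])
r=cv2.imread("pics/w5b.png")
# independent: project lip & pointer outlines at equal z for a check overlay
W=P("wrist",np.load("pics/w5b_T.npy"))
for z,m in((170.6,"lip"),):
  for y in(135,-135):
    p=proj(W,bt(BX,BY,BW,np.array([-46,y,z])/1e3)); print(m,y,559-p[0],419-p[1])
E
```

```text
[175.77, 167.27]
lip 135 124.24098254905664 135.67252326603
lip -135 453.6099343246556 135.7635561942057
```

```bash
python3 - <<'E'
from h import *
cv2.imwrite("pics/end.png",manip.get_image("scene")[:,:,::-1]); print(manip.get_ft_force().round(1),manip.get_time())
manip.close_job()
E
```

```text
[-0.6  0.2  0.4] 17.8917
the job is handed in; nothing more can be done
```

View pics/end.png

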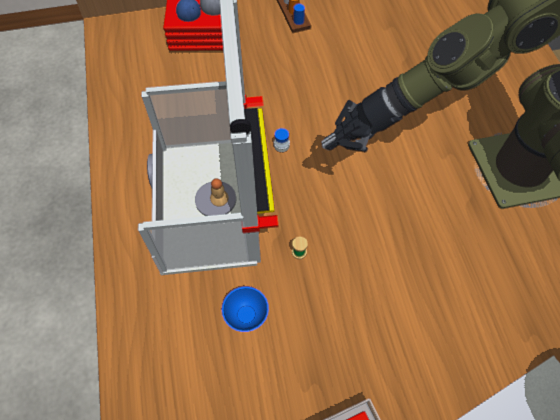

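The window is up, with its lip level with the red markers to within about 1 mm, and the job is handed in at 17.9 s of the 38 s allowed. I pushed it up from under the middle of the lip with the closed fingers at 45° and no pinching. It took two pushes with a camera check after each, and then I lowered the hand and took it away.

**Last checks:**
- **Height:** two wrist-camera views put the lip at 170.4–171.3 mm and the pointers' mid-height at 171.5 mm, so the lip is about 0.5–0.9 mm low. I left it there, since that is close to the limit of the measurement.
- **Other objects:** in the final scene picture the reel, jar, bowl and figure stand where they did at the start. The hand is clear and the force reading is back near zero.
- **Pane:** the fingertips reached only about 20 mm in under the lip and never came near the pane.

**One disagreement:** while pushing, the force sensor read mostly backward force (6–9 N) and only 0–2 N vertically, less than the 4–6 N the guides should resist with. I did not find out why. The fingertip position and the pictures agreed on the lip's travel to within about 1 mm.

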